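# Settle a rocking laser stand in its base and open its shutter

## Task

The four-footed laser stand is rocking in its round base because two of its feet are up on the raised blue lands. Without lifting it off the base, turn it until all four feet are down on the base's floor and it no longer rocks; then press on the flush red shutter on top of the laser and slide it fully open. Let go, and leave the other things on the bench where they are.

Things in the scene. Friction and masses are not known exactly. Their poses are not given: they have to be found in the camera images.
- head (a point): Centre of the black box-shaped laser head: 90 mm long (x), 50 wide (y), 46 high; z is its own up. The +x end has a bare aluminium face, the -x end a finned heat sink, 16 mm. It is fixed on an aluminium plate (130 x 92 x 8 mm), whose top is 23 mm below this point, with four steel feet, undersides 53 mm below it. Straddle or hold it across its width; stand 0.8 kg.
- base: Centre of the underside of the round fixed base under the stand; its x, y axes mean nothing. 168 mm across; floor 6 mm above the bench; a rim 18 mm high, inner radius 76, centres the stand within 4 mm. On the floor two opposite blue lands, 6 mm high with upright ends, 82 degrees long each, leave two 98 degree gaps. Where they lie varies and is not reported. Feet all down: head centre 59 mm above this.
- shutter_top (a point): Centre of the upper face of the red shutter, a flat slide without a handle on top of the laser head, 40 mm long (along the head's x) and 27 mm wide, 1.5 mm proud of the head's top. Axes as the head's. It moves along the head's x, towards the aluminium front face to open; it uncovers a brass-rimmed port.
- shutter (a joint): Shutter opening in m: 0 shut, 0.028 fully open. It resists sliding with about 1.2 N and stays where it is left.
- spare_base: A second base of the same kind, with lands but nothing on it, fixed, 168 mm across and 18 mm high; not used. Origin at the centre of its underside.
- fibre_mid (a point): Bystander: fibre mount, a black 50 mm disc with brass and green connector on a steel post with a 60 mm foot, 130 mm tall, loose. The point is half-way up.
- driver: Bystander: yellow-handled screwdriver, 170 mm long, lying on the bench.
- optics_case: Bystander: blue box, 100 x 70 x 30 mm. Origin at the centre of its underside.
- pot: Bystander: white plastic pot, 70 mm across, 70 mm high. Origin at the centre of its underside.
- post: Bystander: loose steel post with black foot, 40 mm across, 100 mm tall. Origin at the centre of its underside.
- stand: The laser stand; origin on its axis, level with the feet's undersides, axes as the head's. Round-tipped feet 16 mm across, 65 mm from the axis at +35, -35, 145, -145 degrees from +x. At first one diagonal pair is on the lands (head centre 65 mm above the base's origin), the other hangs over the gaps; it leans about 5 degrees towards its hanging rear (-x) foot, and rocks.
- base_floor (a point): Centre of the base's floor, where the stand's axis belongs. At the start the stand is 20 to 52 degrees from seating. Turned so that each raised foot moves towards the other foot of its own (x) end, the raised pair drops in the gaps, with 7 degrees play each way, then the land ends stop it. Turned the other way it is also stopped by the lands, 77 degrees from the seat, still rocking.
There are look-alikes about, which are no part of the job. What is shaped like the stand but orange or turquoise is not meant.

How it is judged:
On the way, in this order (a step that is already met when the one before it is completed fails the run):
1. the stand has all four feet down on the floor of its base, level (z of head in the frame of base below 0.0607 m and angle between head's own z axis and vertical below 0.025 rad and horizontal distance between head and base below 0.008 m), for 0.3 s.
2. the shutter is slid open (value of joint shutter above 0.024 m), for 0.1 s.
At the end, for the whole second after the job is handed in: The stand is at rest with all four feet down (head centre less than 60.7 mm above the base's origin, lean under 0.025 rad, within 8 mm of the base's axis) and the shutter is open by more than 24 of its 28 mm (all of step 1 and value of joint shutter above 0.024 m and linear speed of stand below 0.01 m/s); the robot touches nothing.
It fails at once if the stand is lifted (head centre more than 76 mm above the base's origin, 11 mm higher than at the start) (z of head in the frame of base above 0.076 m).
It fails at once if the stand is tipped by more than 0.3 rad (angle between head's own z axis and vertical above 0.3 rad).
It fails at once if a loose bystander is moved by more than 20 mm (distance of any of fibre_mid, driver, optics_case, pot, post from where it was at the start of the episode above 0.02 m).
It also fails if it takes over 64 s, if anything falls off the work surface, if the arm or the gripper's body presses on something with over 40 N, if the wrist force passes 120 N, or if a joint passes its speed limit or range.

## Robot

A 6-joint arm with a two-finger parallel gripper is mounted at the origin on the work surface. World frame = base frame: x ahead of the robot, y to its left, z up, the work surface at z = 0. Lengths are in m, angles in rad, forces in N, time in s.
With the tool pointing down it reaches from about 0.35 to 0.775 m from the base axis. Payload 5.5 kg.
Tool frame: the origin (TCP) lies between the finger pads; the fingertips stand 11 mm ahead of it and the grasp point (between the pads) lies 8 mm behind it (tips_ahead is the distance from the TCP to the fingertips, in m); z points along the fingers, y is the line along which they close (so a half turn about z gives the same grasp; the last joint's range is limited). The gripper opens to 85 mm and grips with 20 to 120 N. Pads are 22 mm wide; open, the fingers measure 114 mm over their backs; the gripper's body (76 mm by 85 mm) begins 54 mm behind the grasp point. The pads swing forward as they close: fully open they stand 13 mm farther back than shut.
Start: joints at [1.121, 0.313, 0.046, 1.304, 0, 1.431], TCP at [0.175, 0.548, 0.208] pointing down, gripper open.
Joint ranges: [-2.76, 2.76], [-0.86, 1.69], [-1.03, 1.26], [-2.2, 2.34], [-1.47, 1.5], [-3.14, 3.14]. Speed limits (rad/s): [2.57, 2.57, 3.14, 3.14, 3.14, 3.14].

## Interface

Orientations are given as a unit quaternion [w, x, y, z].
In Python, from workcell import * gives the robot as it stands. The module is installed in compiled form; this text tells all that it offers.
- The arm moves only by the tool jog_arm, never from a script. Its argument "moves" is a list of rows, each an object with "fingers": the closure, from 0 (fully open) to 1 (shut); "slide": the shift along the tool's x, y, z in mm, a list of three; "angular": the turn, a rotation vector about the tool's x, y, z in degrees, a list of three. A call has 1 to 10 rows; each row is the pose to reach, as a shift and turn from the pose commanded when the call began, along the tool's axes at that moment; what a row does not reach only later rows make up. A row lasts 1/12 s, in which the tool goes at most 41.7 mm and 7.16 degrees, less where a joint would pass 70% of its speed; a pose out of reach is approached as far as the arm can. A call with a gripper value outside its range is refused whole. The fingers move at their own pace and stop on an object; "squeeze" is the grip in N (left out, the last holds). Time passes only in rows, so rows that repeat a pose let the fingers close. It gives the time, the measured TCP pose, the force, the opening and the grip force at its end, in the units of the state.
- get_state(): the state, without advancing time (a new reading comes with each control period).
- read_camera(name): name is "scene" or "top"; returns a dict with "color" (480x640x3 uint8, red, green, blue), "fovy" (degrees; the focal length in pixels is half the picture's height over the tangent of half this angle, whatever the lens; pixels are square), "cx", "cy" (the principal point, pixels), "world_from_camera" (4x4, takes a point from camera to world coordinates). Camera axes: x right, y down, z forward; pixel columns grow to the right and rows downward; lengths in m; the calibration is good to about 2 mm. A picture is of the moment at which its call begins. There is no depth.
- hand_in(): hands the job in; it is judged then, once.
Trained networks look in a picture, given as the dict that the camera call returned (one of the last four; its "shot" number tells which), for a name from the list of things; names that differ only in an ending like _2 or _b are one class to them, and where a whole thing is asked for, a point or a joint stands for the part that bears it (a point fixed in the world has none). Each returns a list of dicts, best first, with "p" (0 to 1); they miss things now and then, are a little off and sometimes report something else, mostly with a low value. They report only what shows in the picture. A call takes as long as a camera call. They do not tell look-alikes from the thing itself.
- look_for(target, picture): "point" ([column, row] in pixels, amid what is visible of it).
- tip_of(target, picture): "point" ([column, row] in pixels: a listed point, or the origin of a listed thing).
The state is a dict: "clock": time; "joint_pos": joint angles; "qvel": joint speeds; "tau": joint torques, N m; "tcp_pos": TCP position; "orientation": TCP orientation; "wrist_force": force on the tool from outside, world axes, zero at the start; "ft_torque": the same for the moment, N m; "finger_gap": finger opening in m; "grip_force": force on a finger pad.
Only numpy, scipy, OpenCV 4.12 (cv2) and the standard library are available. Lean on these libraries where they do the work, as an engineer would, in place of code of your own. Each camera call takes 0.05 s, during which the arm holds its last target. There are 200 camera calls.

## Working session

There is one attempt and no reset: what is moved stays moved. The work goes in short steps, Python scripts to look and compute and a tool call to move; the robot and the scene stay as the last step left them, time stands still between calls to the robot, and variables do not carry over. Pictures are saved under pics/ and viewed, at most 10 in all, crops included, and the job is handed in when it is done.

Besides the shell and the picture viewer there is one more tool, called after "Request:" as name(argument=value, ...), one argument or row to a line, values as JSON. jog_arm: Moves the arm, as the interface text tells. Its arguments: {"type":"object","properties":{"moves":{"type":"array","items":{"type":"object","properties":{"fingers":{"type":"number"},"slide":{"type":"array","items":{"type":"number"}},"angular":{"type":"array","items":{"type":"number"}}}}},"squeeze":{"type":"number"}},"required":["moves"]}

```bash
mkdir -p pics; cat > h.py <<'E'
from workcell import *
import numpy as np, cv2
def ray(pic,p):
    h=pic["color"].shape[0]; f=h/2/np.tan(np.radians(pic["fovy"])/2)
    d=np.array([(p[0]-pic["cx"])/f,(p[1]-pic["cy"])/f,1.0]); T=np.array(pic["world_from_camera"])
    return T[:3,3],T[:3,:3]@d
def atz(pic,p,z):
    o,d=ray(pic,p); return o+d*(z-o[2])/d[2]
def proj(pic,X):
    h=pic["color"].shape[0]; f=h/2/np.tan(np.radians(pic["fovy"])/2)
    c=np.linalg.inv(np.array(pic["world_from_camera"]))@np.append(X,1); return np.array([pic["cx"]+f*c[0]/c[2],pic["cy"]+f*c[1]/c[2]])
def tri(a,pa,b,pb):
    o1,d1=ray(a,pa);o2,d2=ray(b,pb)
    s=np.linalg.lstsq(np.c_[d1,-d2],o2-o1,rcond=None)[0]
    return (o1+d1*s[0]+o2+d2*s[1])/2
def save(pic,name,box=None,s=1):
    im=pic["color"][:,:,::-1]
    if box: im=im[box[1]:box[3],box[0]:box[2]]
    cv2.imwrite("pics/"+name+".png",cv2.resize(im,None,fx=s,fy=s,interpolation=cv2.INTER_CUBIC))
E
python3 - <<'E'
from h import *
np.set_printoptions(precision=3,suppress=True)
P={n:read_camera(n) for n in("scene","top")}
for n,p in P.items():
    print(n,p["fovy"],np.array(p["world_from_camera"])[:3].round(3).tolist()); save(p,n)
    for t in("head","shutter_top","base","spare_base","stand","base_floor"):
        print(t,[(np.round(d["point"]).tolist(),round(d["p"],2)) for d in tip_of(t,p)][:4])
    for t in("fibre_mid","driver","optics_case","pot","post"):
        print(t,[(np.round(d["point"]).tolist(),round(d["p"],2)) for d in look_for(t,p)][:2])
print(get_state())
E
```

```text
scene 52.02393319276195 [[0.74, 0.498, -0.452, 1.022], [0.672, -0.534, 0.513, -0.529], [0.015, -0.684, -0.73, 0.933]]
head [([314.0, 182.0], 0.97), ([86.0, 337.0], 0.95), ([325.0, 137.0], 0.78), ([455.0, 296.0], 0.75)]
shutter_top [([456.0, 294.0], 0.71), ([319.0, 173.0], 0.67), ([87.0, 327.0], 0.61), ([322.0, 128.0], 0.55)]
base [([308.0, 266.0], 0.86)]
spare_base [([396.0, 235.0], 0.72)]
stand [([309.0, 261.0], 0.79), ([95.0, 351.0], 0.74), ([323.0, 153.0], 0.7), ([308.0, 192.0], 0.63)]
base_floor [([309.0, 266.0], 0.63), ([310.0, 264.0], 0.39)]
fibre_mid [([303.0, 405.0], 0.58), ([239.0, 399.0], 0.35)]
driver [([320.0, 277.0], 0.73), ([154.0, 309.0], 0.65)]
optics_case [([238.0, 400.0], 0.58)]
pot [([398.0, 165.0], 0.78), ([394.0, 234.0], 0.72)]
post [([189.0, 277.0], 0.61), ([302.0, 238.0], 0.27)]
top 50.08620774613346 [[-0.023, -0.983, 0.182, 0.264], [-1.0, 0.02, -0.014, 0.054], [0.01, -0.182, -0.983, 1.453]]
head [([174.0, 358.0], 0.92), ([267.0, 141.0], 0.91), ([490.0, 314.0], 0.75), ([316.0, 252.0], 0.69)]
shutter_top [([234.0, 313.0], 0.74), ([274.0, 136.0], 0.58), ([311.0, 253.0], 0.49), ([166.0, 362.0], 0.49)]
base [([315.0, 254.0], 0.52)]
spare_base [([234.0, 224.0], 0.64)]
stand [([314.0, 252.0], 0.97), ([487.0, 314.0], 0.94), ([269.0, 146.0], 0.66), ([243.0, 315.0], 0.63)]
base_floor [([429.0, 202.0], 0.25)]
fibre_mid []
driver []
optics_case [([432.0, 203.0], 0.8)]
pot [([156.0, 265.0], 0.85)]
post [([400.0, 305.0], 0.76)]
{'clock': 1.2, 'joint_pos': array([1.121, 0.313, 0.046, 1.304, 0.   , 1.431]), 'qvel': array([-0.001,  0.001, -0.   ,  0.001, -0.   ,  0.001]), 'tau': array([  0.001, -48.047,  29.882,   0.   ,  -0.   ,   0.   ]), 'tcp_pos': array([0.175, 0.548, 0.208]), 'orientation': array([-0.   ,  0.154,  0.988,  0.   ]), 'wrist_force': array([ 0.386, -0.539, -0.152]), 'ft_torque': array([-0.01 ,  0.008,  0.064]), 'grip_force': 0.0, 'finger_gap': 0.08511963277276727}
```

View pics/scene.png

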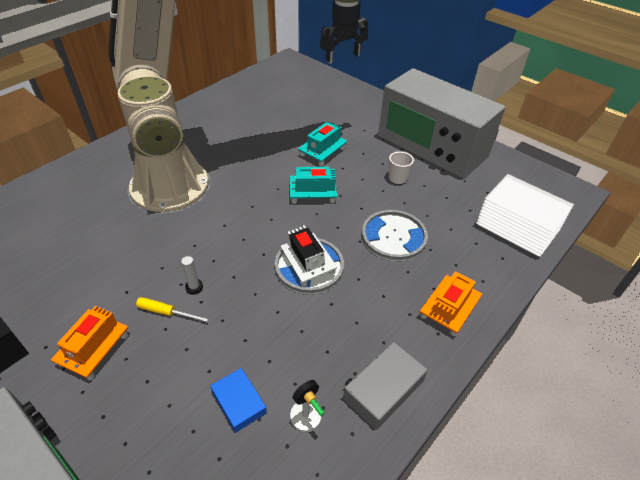

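View pics/top.png

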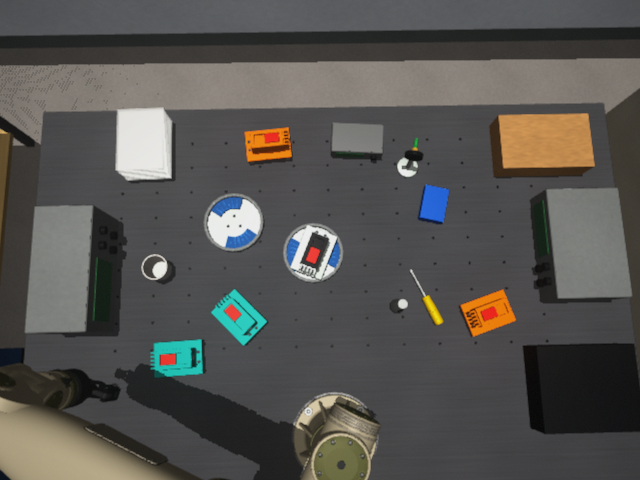

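Stand candidates in the top view: the black and white stand (313,252), turquoise at (240,317) and (177,358), orange at (268,143) and (488,313). I choose the black one at (313,252), which sits in a base. The other base, at (234,222), is empty, so it's the spare.

```bash
python3 - <<'E'
from h import *
np.set_printoptions(precision=4,suppress=True)
P={n:read_camera(n) for n in("scene","top")}
a=P["top"]["color"][215:290,275:350,::-1]; b=P["scene"]["color"][220:295,270:345,::-1]
r=lambda i:cv2.resize(i,(400,400),interpolation=cv2.INTER_CUBIC)
cv2.imwrite("pics/crop.png",np.hstack([r(a),r(b)]))
# rim ellipse outer edge in top -> base centre guess; red blob, points
for n,(x0,y0,x1,y1) in (("top",(275,215,350,290)),("scene",(270,220,345,295))):
    c=P[n]["color"][y0:y1,x0:x1].astype(int)
    red=(c[...,0]>150)&(c[...,1]<80)&(c[...,2]<80); ys,xs=np.nonzero(red)
    print(n,"red",xs.mean()+x0,ys.mean()+y0,len(xs), cv2.minAreaRect(np.c_[xs+x0,ys+y0].astype(np.float32)))
    print(atz(P[n],(xs.mean()+x0,ys.mean()+y0),.090))
E
```

```text
top red 312.6363636363636 254.85064935064935 154 ((312.6896667480469, 254.77587890625), (10.027547836303711, 15.041322708129883), 21.801406860351562)
[0.4838 0.0495 0.09  ]
scene red 303.42758620689654 238.66206896551725 145 ((303.4615173339844, 238.69229125976562), (14.422204971313477, 11.094003677368164), 56.3099365234375)
[0.4846 0.0483 0.09  ]
```

View pics/crop.png

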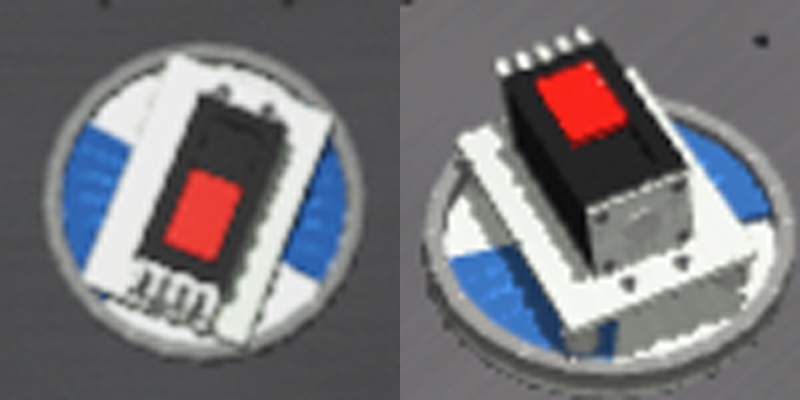

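The top crop shows a black head with its fins at the bottom and front face at the top, at about -21° yaw. The lands are left and right, and the white gaps are roughly at the top and bottom. Next I'll refine the angles.

```bash
cat >> h.py <<'E'
def T2W(st=None):
    from scipy.spatial.transform import Rotation as R
    st=st or get_state(); q=st["orientation"]; return R.from_quat([q[1],q[2],q[3],q[0]]).as_matrix(),np.array(st["tcp_pos"])
E
python3 - <<'E'
from h import *
from scipy.optimize import least_squares
np.set_printoptions(precision=4,suppress=True)
p=read_camera("top"); q=read_camera("scene")
for n,pic,c0 in(("top",p,(313,252)),("scene",q,(309,266))):
    im=pic["color"].astype(int)
    ys,xs=np.mgrid[c0[1]-45:c0[1]+46,c0[0]-45:c0[0]+46]; ys=ys.ravel();xs=xs.ravel()
    c=im[ys,xs]
    # rim: grey ring at z=18mm ; fit circle r~80 by maximizing mean grey on ring edges
    bl=(c[:,2]>c[:,0]+60)
    W=np.array([atz(pic,(x,y),.012) for x,y in zip(xs[bl],ys[bl])])[:,:2]
    g=cv2.cvtColor(pic["color"],cv2.COLOR_RGB2GRAY).astype(np.float32)
    C0=atz(pic,c0,.0)[:2]; best=None
    th=np.linspace(0,2*np.pi,180,endpoint=False)
    for dx in np.arange(-.02,.021,.001):
        for dy in np.arange(-.02,.021,.001):
            s=[]
            for r in(.080,.088):
                pass
            o=C0+[dx,dy]
            pts=lambda r:np.array([proj(pic,[o[0]+r*np.cos(t),o[1]+r*np.sin(t),.018]) for t in th[::6]],np.float32)
            f=lambda r:cv2.remap(g,pts(r)[:,:1],pts(r)[:,1:],1).mean()
            v=f(.081)-f(.088)
            if best is None or v>best[0]: best=(v,o)
    o=best[1]; print(n,"base centre",o,best[0])
    d=W-o; r=np.hypot(*d.T); a=np.degrees(np.arctan2(d[:,1],d[:,0]))[(r>.055)&(r<.076)]
    h,_=np.histogram(a,bins=np.arange(-180,181,6)); print({int(-180+6*i):int(k) for i,k in enumerate(h) if k})
    red=(c[:,0]>150)&(c[:,1]<80)&(c[:,2]<80)
    V=np.array([atz(pic,(x,y),.089) for x,y in zip(xs[red],ys[red])])[:,:2].astype(np.float32)
    m=cv2.minAreaRect(V*1000); b=cv2.boxPoints(m); e=max([b[1]-b[0],b[2]-b[1]],key=np.linalg.norm)
    print("shutter",m,np.degrees(np.arctan2(e[1],e[0])))
R,t=T2W(); print(R,t)
E
```

```text
top base centre [0.5045 0.049 ] 66.603714
{-132: 4, -126: 17, -120: 18, -114: 18, -108: 17, -102: 19, -96: 18, -90: 17, -84: 13, -78: 12, -72: 3, 54: 15, 60: 18, 66: 16, 72: 18, 78: 17, 84: 16, 90: 16, 96: 17, 102: 16, 108: 10, 114: 5, 132: 1}
shutter ((484.1123962402344, 49.321781158447266), (27.018108367919922, 40.94000244140625), 67.34870910644531) -22.65131
scene base centre [0.5014 0.0507] 57.92604
{-132: 2, -126: 19, -120: 19, -114: 17, -108: 19, -102: 19, -96: 19, -90: 15, -84: 19, -78: 18, -72: 9, -54: 5, -48: 5, 48: 6, 54: 16, 60: 14, 66: 15, 72: 15, 78: 16, 84: 13, 90: 12, 96: 7, 102: 4, 108: 1}
shutter ((484.7882385253906, 48.70845031738281), (28.255428314208984, 41.86937713623047), 68.49600982666016) -21.50398
[[-0.9524  0.3049  0.    ]
 [ 0.3049  0.9524  0.0001]
 [ 0.      0.0001 -1.    ]] [0.1753 0.5477 0.2075]
```

Request:
jog_arm(
  moves=[
    {"slide":[-458,-377,0],"angular":[0,0,4.3],"fingers":0},
    {"slide":[-458,-377,0],"angular":[0,0,4.3],"fingers":0},
    {"slide":[-458,-377,0],"angular":[0,0,4.3],"fingers":0},
    {"slide":[-458,-377,0],"angular":[0,0,4.3],"fingers":0},
    {"slide":[-458,-377,0],"angular":[0,0,4.3],"fingers":0},
    {"slide":[-458,-377,0],"angular":[0,0,4.3],"fingers":0},
    {"slide":[-458,-377,0],"angular":[0,0,4.3],"fingers":0},
    {"slide":[-458,-377,0],"angular":[0,0,4.3],"fingers":0},
    {"slide":[-458,-377,0],"angular":[0,0,4.3],"fingers":0},
    {"slide":[-458,-377,0],"angular":[0,0,4.3],"fingers":0},
  ],
)

```text
clock: 2.23
tcp_pos: [0.4017, 0.1956, 0.2079]
orientation: [0.0, 0.191, 0.982, 0.0]
wrist_force: [0.9, 0.6, 0.9]
finger_gap: 0.0852
grip_force: 0.0
```

Request:
jog_arm(
  moves=[
    {"slide":[-143,-100,0],"fingers":0},
    {"slide":[-143,-100,0],"fingers":0},
    {"slide":[-143,-100,0],"fingers":0},
    {"slide":[-143,-100,0],"fingers":0},
    {"slide":[-143,-100,0],"fingers":0},
    {"slide":[-143,-100,0],"fingers":0},
    {"slide":[-143,-100,0],"fingers":0},
  ],
)

```text
schema error: expected keys fingers, slide, angular
```

Request:
jog_arm(
  moves=[
    {"slide":[-143,-100,0],"fingers":0,"angular":[0,0,0]},
    {"slide":[-143,-100,0],"fingers":0,"angular":[0,0,0]},
    {"slide":[-143,-100,0],"fingers":0,"angular":[0,0,0]},
    {"slide":[-143,-100,0],"fingers":0,"angular":[0,0,0]},
    {"slide":[-143,-100,0],"fingers":0,"angular":[0,0,0]},
    {"slide":[-143,-100,0],"fingers":0,"angular":[0,0,0]},
    {"slide":[-143,-100,0],"fingers":0,"angular":[0,0,0]},
  ],
)

```text
clock: 2.82
tcp_pos: [0.4957, 0.0508, 0.2072]
orientation: [-0.001, 0.192, 0.981, 0.0]
wrist_force: [-0.3, -0.0, 0.5]
finger_gap: 0.0854
grip_force: 0.0
```

Request:
jog_arm(
  moves=[
    {"slide":[0,0,40],"fingers":0,"angular":[0,0,0]},
    {"slide":[0,0,80],"fingers":0,"angular":[0,0,0]},
    {"slide":[0,0,110],"fingers":0,"angular":[0,0,0]},
    {"slide":[0,0,125],"fingers":0,"angular":[0,0,0]},
    {"slide":[0,0,135],"fingers":0,"angular":[0,0,0]},
    {"slide":[0,0,135],"fingers":0,"angular":[0,0,0]},
  ],
)

```text
clock: 3.32
tcp_pos: [0.4936, 0.0526, 0.0707]
orientation: [-0.002, 0.19, 0.982, -0.0]
wrist_force: [0.2, -0.3, -0.9]
finger_gap: 0.0854
grip_force: 0.0
```

```bash
python3 - <<'E'
from h import *
p=read_camera("top"); q=read_camera("scene")
r=lambda i:cv2.resize(i,(400,400),interpolation=cv2.INTER_CUBIC)
cv2.imwrite("pics/c2.png",np.hstack([r(p["color"][205:300,265:360,::-1]),r(q["color"][190:295,260:365,::-1])]))
print(get_state()["tcp_pos"],get_state()["wrist_force"])
E
```

```text
[0.49609815 0.05197719 0.07332237] [ 0.13968985  0.00475606 -0.25414265]
```

View pics/c2.png

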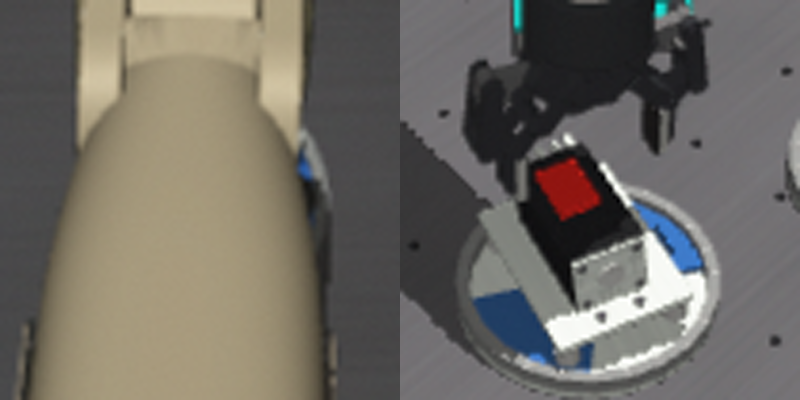

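```bash
python3 - <<'E'
from h import *
q=read_camera("scene"); R,t=T2W(); print(R,t)
for s in(-1,1):
  for dz in(-.01,0,.011):
    x=proj(q,t+R@[0,s*.0425,dz]); print(s,dz,x,(x-[260,190])*400/105)
print((proj(q,t)-[260,190])*400/105)
E
```

```text
[[-9.27319732e-01  3.74263370e-01  2.24583818e-03]
 [ 3.74264421e-01  9.27322026e-01  5.16033123e-05]
 [-2.06330198e-03  8.88390096e-04 -9.99997477e-01]] [0.49683497 0.05171799 0.07391702]
-1 -0.01 [291.68445054 247.93620135] [120.70266872 220.70933847]
-1 0 [291.7625638  250.80548208] [121.00024305 231.63993175]
-1 0.011 [291.84735208 253.9199518 ] [121.32324603 243.5045783 ]
1 -0.01 [324.37375315 236.65203524] [245.23334532 177.72203902]
1 0 [324.24743766 239.52768891] [244.75214347 188.67691014]
1 0.011 [324.11028767 242.64999706] [244.22966731 200.57141738]
[183.56961255 209.91768615]
```

```bash
python3 - <<'E'
from h import *
q=read_camera("scene"); R,t=T2W(); print(t)
im=q["color"][150:310,230:390,::-1].copy(); im=cv2.resize(im,(600,600),interpolation=cv2.INTER_CUBIC)
d=lambda X,c:cv2.circle(im,tuple(int(v) for v in (proj(q,X)-[230,150])*3.75),4,c,-1)
for s in(-1,1): d(t+R@[0,s*.0425,.011],(0,255,0)); d(t+R@[0,s*.0425,-.008],(0,255,255))
for z in(0,.088): d([.503,.05,z],(255,0,255))
cv2.imwrite("pics/c3.png",im)
a=np.array([.175,.548,.208]); from math import *
for y in(-1,1): print(proj(q,a+np.array([.3049,.9524,0])*.0425*y+[0,0,-.011]))
print(q["shot"],q.keys(),get_state()["joint_pos"])
E
```

```text
[0.49724367 0.05150343 0.07418247]
[329.38979732  77.02124988]
[353.3842099   70.23788391]
10 dict_keys(['color', 'fovy', 'cx', 'cy', 'world_from_camera', 'shot']) [-5.76024655e-02  2.50733633e-01 -3.80581598e-01  9.36420765e-01
  1.37765167e-04  3.26341858e-01]
```

View pics/c3.png

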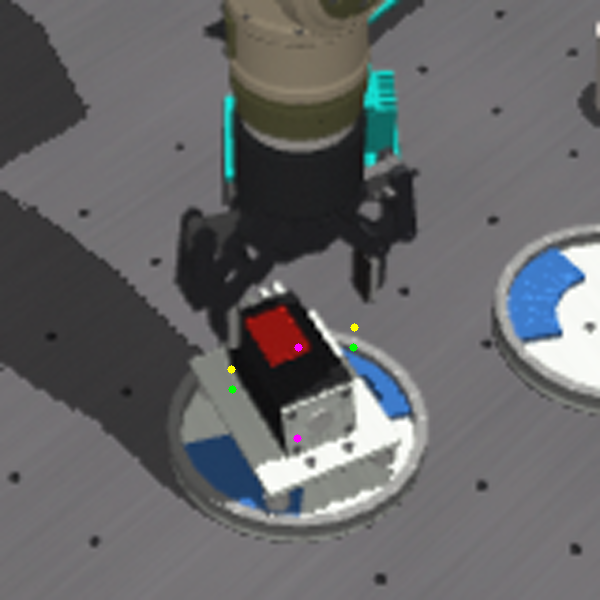

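```bash
python3 - <<'E'
from h import *
P={n:read_camera(n) for n in("scene","top")}; out=[]
t=np.array([.1753,.5477,.2075]);R=np.array([[-.9524,.3049,0],[.3049,.9524,0],[0,0,-1]])
for n,(x,y) in(("scene",(300,0)),("top",(60,340))):
    im=cv2.resize(cv2.imread(f"pics/{n}.png")[y:y+90,x:x+90],(400,400),interpolation=cv2.INTER_CUBIC)
    for z,c in((.011,(0,255,0)),(-.062,(0,0,255))):
        for s in(-1,0,1):
            u=(proj(P[n],t+R@[0,s*.0425,z])-[x,y])*400/90; cv2.circle(im,tuple(int(v) for v in u),3,c,-1)
    out.append(im)
cv2.imwrite("pics/c4.png",np.hstack(out))
E
```

```text
(no output)
```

View pics/c4.png

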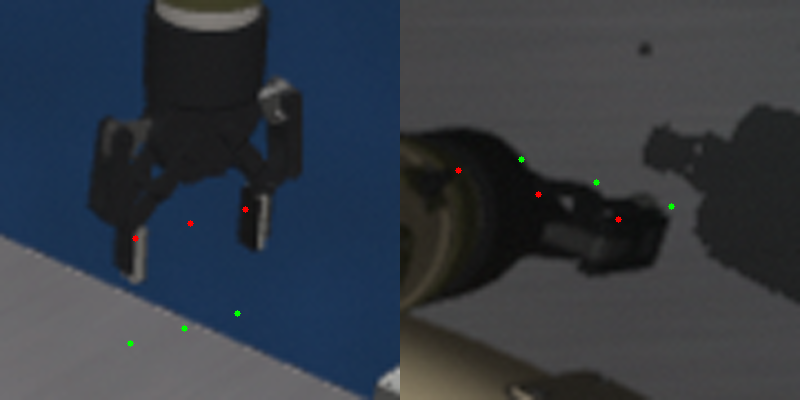

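```bash
python3 - <<'E'
from h import *
P={n:read_camera(n) for n in("scene","top")}
t=np.array([.1753,.5477,.2075]);R=np.array([[-.9524,.3049,0],[.3049,.9524,0],[0,0,-1]])
for tp in((646,262),(660,225)):
    b=(60+(tp[0]-400)/4.444,340+tp[1]/4.444); a=(300+135/4.444,280/4.444)
    X=tri(P["scene"],a,P["top"],b); print(X,proj(P["scene"],X)-a,proj(P["top"],X)-b, R.T@(X-t))
print(t+R@[0,-.0425,.0])
# current, scene tips at given height
for z in(.05,.065,.08,.1): print(z,atz(P["scene"],(230+222/3.75,150+338/3.75),z),atz(P["scene"],(230+370/3.75,150+300/3.75),z))
E
```

```text
[0.14445791 0.51494245 0.22995524] [-3.41712956  0.65021845] [-3.28446653 -3.02480707] [ 0.01938623 -0.04060204 -0.02245524]
[0.16095774 0.50126819 0.24167602] [-2.07919077  0.41590042] [-1.99588369 -1.81647342] [-0.00049749 -0.04859461 -0.03417602]
[0.16234175 0.507223   0.2075    ]
0.05 [0.43705194 0.04830822 0.05      ] [0.48513018 0.14046845 0.05      ]
0.065 [0.44697976 0.0384964  0.065     ] [0.49424136 0.12909124 0.065     ]
0.08 [0.45690758 0.02868458 0.08      ] [0.50335254 0.11771403 0.08      ]
0.1 [0.47014467 0.01560216 0.1       ] [0.51550079 0.10254441 0.1       ]
```

The image puts the open fingertips at about z=0.1, higher than the nominal geometry says. I'll lower in small steps with a force check.

Request:
jog_arm(
  moves=[
    {"slide":[0,0,7],"fingers":0,"angular":[0,0,0]},
    {"slide":[0,0,12],"fingers":0,"angular":[0,0,0]},
    {"slide":[0,0,12],"fingers":0,"angular":[0,0,0]},
    {"slide":[0,0,12],"fingers":0.3,"angular":[0,0,0]},
    {"slide":[0,0,12],"fingers":0.3,"angular":[0,0,0]},
    {"slide":[0,0,12],"fingers":0.3,"angular":[0,0,0]},
  ],
  squeeze=20,
)

```text
clock: 4.22
tcp_pos: [0.496, 0.051, 0.0605]
orientation: [-0.0, 0.191, 0.982, 0.0]
wrist_force: [0.0, -0.8, 0.7]
finger_gap: 0.0598
grip_force: 0.0
```

```bash
python3 - <<'E'
from h import *
q=read_camera("scene"); R,t=T2W(); s=get_state(); print(t,s["finger_gap"],s["grip_force"],s["wrist_force"])
im=q["color"][150:310,230:390,::-1].copy(); im=cv2.resize(im,(600,600),interpolation=cv2.INTER_CUBIC)
d=lambda X,c:cv2.circle(im,tuple(int(v) for v in (proj(q,X)-[230,150])*3.75),3,c,-1)
g=s["finger_gap"]/2
for s in(-1,1): d(t+R@[0,s*g,.011],(0,255,0)); d(t+R@[0,s*g,-.008],(0,255,255))
cv2.imwrite("pics/c5.png",im)
E
```

```text
[0.49608814 0.05101494 0.06057104] 0.059728552942094434 0.0 [0.16214326 0.51086105 0.49269031]
```

View pics/c5.png

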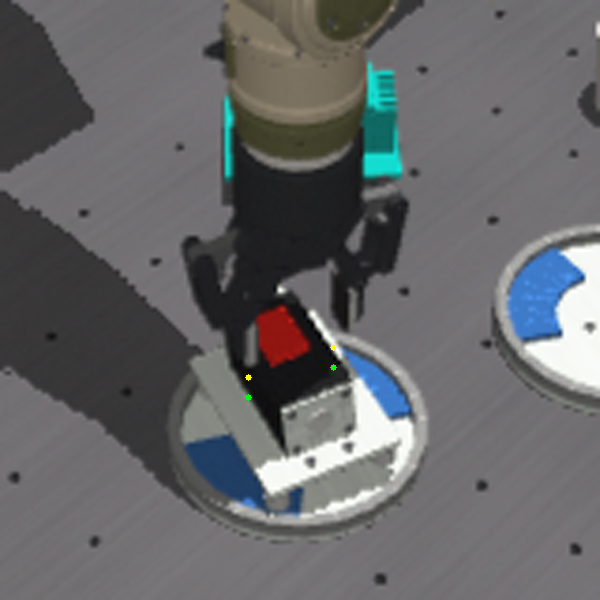

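Request:
jog_arm(
  moves=[
    {"slide":[0,0,0],"fingers":0.15,"angular":[0,0,0]},
    {"slide":[0,0,3],"fingers":0.15,"angular":[0,0,0]},
    {"slide":[0,0,6],"fingers":0.15,"angular":[0,0,0]},
    {"slide":[0,0,6],"fingers":0.15,"angular":[0,0,0]},
  ],
)

```text
clock: 4.6
tcp_pos: [0.4955, 0.051, 0.0538]
orientation: [-0.0, 0.191, 0.982, -0.0]
wrist_force: [0.3, -0.5, -0.1]
finger_gap: 0.0728
grip_force: 0.0
```

Request:
jog_arm(
  moves=[
    {"slide":[0,0,3],"fingers":0.15,"angular":[0,0,0]},
    {"slide":[0,0,6],"fingers":0.15,"angular":[0,0,0]},
    {"slide":[0,0,6],"fingers":0.15,"angular":[0,0,0]},
    {"slide":[0,0,6],"fingers":0.3,"angular":[0,0,0]},
    {"slide":[0,0,6],"fingers":0.38,"angular":[0,0,0]},
    {"slide":[0,0,6],"fingers":0.38,"angular":[0,0,0]},
  ],
  squeeze=20,
)

```text
clock: 5.1
tcp_pos: [0.4961, 0.0511, 0.0486]
orientation: [0.0, 0.191, 0.982, 0.0]
wrist_force: [0.7, -0.1, -0.6]
finger_gap: 0.053
grip_force: 0.0
```

```bash
python3 - <<'E'
from h import *
q=read_camera("scene"); R,t=T2W(); s=get_state(); print(t,s["finger_gap"],s["grip_force"],s["wrist_force"])
im=q["color"][150:310,230:390,::-1].copy(); im=cv2.resize(im,(600,600),interpolation=cv2.INTER_CUBIC)
cv2.imwrite("pics/c6.png",im)
E
```

```text
[0.49594598 0.051064   0.0485636 ] 0.05276229538729115 0.385276791639626 [-0.04617929 -1.26368821 -0.27551098]
```

View pics/c6.png

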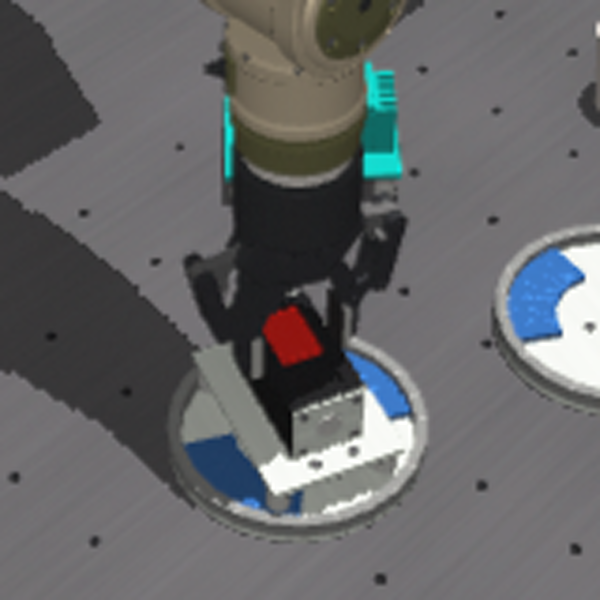

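Request:
jog_arm(
  moves=[
    {"slide":[0,0,0],"fingers":0.5,"angular":[0,0,0]},
    {"slide":[0,0,0],"fingers":0.5,"angular":[0,0,0]},
    {"slide":[-1,0,0],"fingers":0.5,"angular":[0,0,-4]},
    {"slide":[-2,1,0],"fingers":0.5,"angular":[0,0,-8]},
    {"slide":[-3,1,0],"fingers":0.5,"angular":[0,0,-12]},
    {"slide":[-4,1,0],"fingers":0.5,"angular":[0,0,-16]},
    {"slide":[-5,2,0],"fingers":0.5,"angular":[0,0,-20]},
    {"slide":[-6,2,0],"fingers":0.5,"angular":[0,0,-24]},
    {"slide":[-6,2,0],"fingers":0.5,"angular":[0,0,-26]},
    {"slide":[-6,2,0],"fingers":0.5,"angular":[0,0,-26]},
  ],
  squeeze=20,
)

```text
clock: 5.98
tcp_pos: [0.4994, 0.0497, 0.0465]
orientation: [-0.003, -0.035, 0.999, -0.001]
wrist_force: [-2.3, -4.0, -8.6]
finger_gap: 0.0494
grip_force: 22.6
```

Request:
jog_arm(
  moves=[
    {"slide":[0,0,0],"fingers":0.33,"angular":[0,0,0]},
    {"slide":[0,0,0],"fingers":0.33,"angular":[0,0,0]},
    {"slide":[0,0,0],"fingers":0.33,"angular":[0,0,0]},
  ],
)

```text
clock: 6.23
tcp_pos: [0.5034, 0.051, 0.0491]
orientation: [0.001, -0.034, 0.999, 0.0]
wrist_force: [0.3, 0.4, 0.1]
finger_gap: 0.0568
grip_force: 0.0
```

```bash
python3 - <<'E'
from h import *
q=read_camera("scene"); R,t=T2W(); s=get_state(); print(R,t,s["finger_gap"],s["grip_force"],s["wrist_force"])
im=q["color"][150:310,230:390,::-1].copy(); im=cv2.resize(im,(600,600),interpolation=cv2.INTER_CUBIC)
cv2.imwrite("pics/c7.png",im)
E
```

```text
[[-9.97613610e-01 -6.90090181e-02  2.20008811e-03]
 [-6.90077136e-02  9.97615906e-01  6.63490079e-04]
 [-2.24062969e-03  5.10083683e-04 -9.99997360e-01]] [0.50335429 0.05097456 0.04920246] 0.057146513855171964 0.0 [0.48706384 0.62050885 0.14501272]
```

View pics/c7.png

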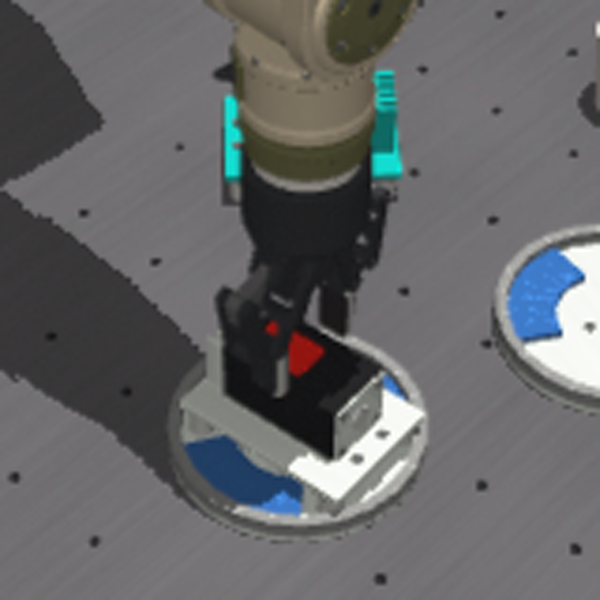

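Both view and readings suggest the stand is seated and level. I'll open, rise straight up and move aside to check with both cameras.

Request:
jog_arm(
  moves=[
    {"slide":[0,0,0],"fingers":0.15,"angular":[0,0,0]},
    {"slide":[0,0,0],"fingers":0.15,"angular":[0,0,0]},
    {"slide":[0,0,-40],"fingers":0.15,"angular":[0,0,0]},
    {"slide":[0,0,-80],"fingers":0.5,"angular":[0,0,0]},
    {"slide":[0,40,-110],"fingers":1,"angular":[0,0,0]},
    {"slide":[0,80,-110],"fingers":1,"angular":[0,0,0]},
    {"slide":[0,120,-110],"fingers":1,"angular":[0,0,0]},
    {"slide":[0,160,-110],"fingers":1,"angular":[0,0,0]},
    {"slide":[0,200,-110],"fingers":1,"angular":[0,0,0]},
    {"slide":[0,200,-110],"fingers":1,"angular":[0,0,0]},
  ],
)

```text
clock: 7.12
tcp_pos: [0.4877, 0.2568, 0.1589]
orientation: [0.001, -0.038, 0.999, 0.002]
wrist_force: [0.0, -0.7, -0.1]
finger_gap: -0.0002
grip_force: 0.0
```

```bash
cat > m.py <<'E'
from h import *
np.set_printoptions(precision=4,suppress=True)
def meas():
    P={n:read_camera(n) for n in("scene","top")}; cen={}
    for n,(x0,y0,x1,y1) in (("top",(275,210,350,295)),("scene",(265,210,345,295))):
        c=P[n]["color"][y0:y1,x0:x1].astype(int)
        m=(c[...,0]>90)&(c[...,1]<.45*c[...,0])&(c[...,2]<.45*c[...,0]); ys,xs=np.nonzero(m)
        cen[n]=(xs.mean()+x0,ys.mean()+y0)
        V=np.array([atz(P[n],(x+x0,y+y0),.0835) for x,y in zip(xs,ys)])[:,:2].astype(np.float32)
        r=cv2.minAreaRect(V*1000); b=cv2.boxPoints(r); e=max([b[1]-b[0],b[2]-b[1]],key=np.linalg.norm)
        print(n,len(xs),V.mean(0),r[1],"yaw",(np.degrees(np.arctan2(e[1],e[0]))+90)%180-90)
    print("tri",tri(P["scene"],cen["scene"],P["top"],cen["top"]))
    return P
E
python3 - <<'E'
from m import *
P=meas(); R,t=T2W(); print(R,t,get_state()["finger_gap"])
for n in P:
    x,y=proj(P[n],t+R@[0,0,.011]); print(n,x,y,[(np.round(d["point"]),round(d["p"],2)) for d in tip_of("head",P[n])][:5])
a=P["top"]["color"][215:290,275:350,::-1]; b=P["scene"]["color"][100:300,230:430,::-1]
r=lambda i:cv2.resize(i,(400,400),interpolation=cv2.INTER_CUBIC)
cv2.imwrite("pics/c8.png",np.hstack([r(a),r(b)]))
E
```

```text
top 158 [0.4925 0.0484] (27.063037872314453, 38.343597412109375) yaw -1.1961823
scene 175 [0.4921 0.0488] (42.65275955200195, 30.410791397094727) yaw 3.9815063
tri [0.4925 0.0484 0.084 ]
[[-0.9973 -0.0728  0.0002]
 [-0.0728  0.9973 -0.0001]
 [-0.0002 -0.0001 -1.    ]] [0.488  0.2518 0.1585] -0.00026557082952430604
scene 360.57275044009634 179.4593731345402 [(array([456., 296.]), 0.95), (array([323., 140.]), 0.94), (array([ 85., 336.]), 0.75), (array([309., 247.]), 0.72), (array([314., 182.]), 0.71)]
top 233.94366302347277 251.30487486091423 [(array([172., 356.]), 0.9), (array([490., 312.]), 0.84), (array([412., 159.]), 0.72), (array([314., 250.]), 0.65), (array([268., 139.]), 0.62)]
```

View pics/c8.png

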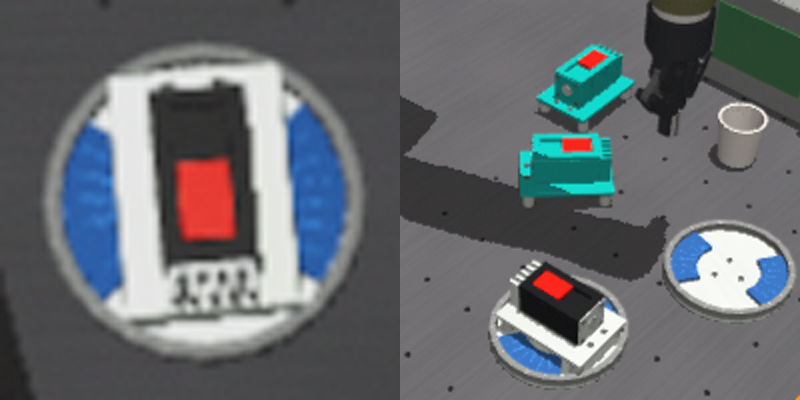

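The stand is seated: its feet are in the gaps, it's level, and the shutter sits at z=0.084. Next I'll move over the shutter with closed fingers.

Request:
jog_arm(
  moves=[
    {"slide":[2,-40,0],"fingers":1,"angular":[0,0,0]},
    {"slide":[4,-80,0],"fingers":1,"angular":[0,0,0]},
    {"slide":[6,-120,0],"fingers":1,"angular":[0,0,0]},
    {"slide":[8,-160,0],"fingers":1,"angular":[0,0,0]},
    {"slide":[10,-190,20],"fingers":1,"angular":[0,0,0]},
    {"slide":[10,-203,40],"fingers":1,"angular":[0,0,0]},
    {"slide":[10,-203,54],"fingers":1,"angular":[0,0,0]},
    {"slide":[10,-203,54],"fingers":1,"angular":[0,0,0]},
    {"slide":[10,-203,54],"fingers":1,"angular":[0,0,0]},
  ],
)

```text
clock: 8.07
tcp_pos: [0.4916, 0.0454, 0.1042]
orientation: [-0.001, -0.033, 0.999, 0.0]
wrist_force: [-0.6, 0.3, 0.3]
finger_gap: 0.0003
grip_force: 0.0
```

```bash
python3 - <<'E'
from h import *
np.set_printoptions(precision=4,suppress=True)
q=read_camera("scene"); R,t=T2W(); print(R,t,get_state()["wrist_force"])
c=q["color"][215:270,270:345].astype(int)
m=(c[...,0]>90)&(c[...,1]<.45*c[...,0])&(c[...,2]<.45*c[...,0])
for row in m[5:45,15:65]: print("".join(".#"[int(v)] for v in row)) if row.any() else 0
for z in(.0,.011): print(proj(q,t+R@[0,0,z])-[285,220])
E
```

```text
[[-0.9978 -0.0669  0.    ]
 [-0.0669  0.9978  0.0001]
 [-0.      0.0001 -1.    ]] [0.4925 0.0459 0.105 ] [-0.2898 -0.0864  0.6933]
.................###..............................
................######............................
...............#########..........................
..............###########.........................
.............##############.......................
............#################.....................
...........####################...................
.............##################...................
...............################...................
.................#############....................
..................###########.....................
....................########......................
......................#####.......................
.......................###........................
[20.2148 16.4566]
[20.1987 19.6952]
```

Request:
jog_arm(
  moves=[
    {"slide":[0,2,5],"fingers":1,"angular":[0,0,0]},
    {"slide":[0,2,10],"fingers":1,"angular":[0,0,0]},
    {"slide":[0,2,15],"fingers":1,"angular":[0,0,0]},
    {"slide":[0,2,20],"fingers":1,"angular":[0,0,0]},
    {"slide":[0,2,24],"fingers":1,"angular":[0,0,0]},
    {"slide":[0,2,24],"fingers":1,"angular":[0,0,0]},
  ],
)

```text
clock: 8.62
tcp_pos: [0.4916, 0.0493, 0.0794]
orientation: [-0.001, -0.035, 0.999, 0.0]
wrist_force: [-1.0, 0.8, 0.6]
finger_gap: 0.0
grip_force: 0.0
```

```bash
cat > mask.py <<'E'
from h import *
np.set_printoptions(precision=4,suppress=True)
q=read_camera("scene"); R,t=T2W(); print(t,get_state()["wrist_force"])
c=q["color"][215:275,280:345]
i=c.astype(int); m=(i[...,0]>90)&(i[...,1]<.45*i[...,0])&(i[...,2]<.45*i[...,0])
ys,xs=np.nonzero(m); print(xs.min(),xs.max(),ys.min(),ys.max(),len(xs))
E
python3 mask.py
```

```text
[0.4918 0.0492 0.0799] [-0.3556  0.2705  0.7702]
16 35 21 34 146
```

Request:
jog_arm(
  moves=[
    {"slide":[0,0,2],"fingers":1,"angular":[0,0,0]},
    {"slide":[0,0,4],"fingers":1,"angular":[0,0,0]},
    {"slide":[0,0,6],"fingers":1,"angular":[0,0,0]},
    {"slide":[0,0,8],"fingers":1,"angular":[0,0,0]},
    {"slide":[0,0,10],"fingers":1,"angular":[0,0,0]},
    {"slide":[0,0,10],"fingers":1,"angular":[0,0,0]},
  ],
)

```text
clock: 9.17
tcp_pos: [0.4921, 0.0489, 0.0701]
orientation: [-0.0, -0.034, 0.999, 0.0]
wrist_force: [1.0, 0.4, 0.8]
finger_gap: -0.0003
grip_force: 0.0
```

```bash
python3 mask.py
```

```text
[0.4921 0.0489 0.0702] [ 0.2867 -0.086   0.1563]
16 35 23 34 123
```

Request:
jog_arm(
  moves=[
    {"slide":[0,0,1],"fingers":1,"angular":[0,0,0]},
    {"slide":[0,0,2],"fingers":1,"angular":[0,0,0]},
    {"slide":[0,0,3],"fingers":1,"angular":[0,0,0]},
    {"slide":[0,0,4],"fingers":1,"angular":[0,0,0]},
    {"slide":[0,0,5],"fingers":1,"angular":[0,0,0]},
    {"slide":[0,0,5],"fingers":1,"angular":[0,0,0]},
  ],
)

```text
clock: 9.72
tcp_pos: [0.4922, 0.0489, 0.0653]
orientation: [-0.0, -0.034, 0.999, 0.0]
wrist_force: [-0.7, -0.3, -0.1]
finger_gap: -0.0002
grip_force: 0.0
```

```bash
python3 mask.py
```

```text
[0.4923 0.049  0.0654] [-0.6482  0.1501 -0.2196]
16 35 23 34 107
```

Request:
jog_arm(
  moves=[
    {"slide":[0,0,1],"fingers":1,"angular":[0,0,0]},
    {"slide":[0,0,2],"fingers":1,"angular":[0,0,0]},
    {"slide":[0,0,3],"fingers":1,"angular":[0,0,0]},
    {"slide":[0,0,3],"fingers":1,"angular":[0,0,0]},
  ],
)

```text
clock: 10.1
tcp_pos: [0.4922, 0.049, 0.0622]
orientation: [-0.0, -0.034, 0.999, 0.0]
wrist_force: [0.5, 0.1, -0.7]
finger_gap: 0.0005
grip_force: 0.0
```

```bash
python3 mask.py
```

```text
[0.4922 0.0489 0.0623] [-0.1224  0.0341 -0.0165]
16 35 23 34 99
```

Request:
jog_arm(
  moves=[
    {"slide":[0,0,1],"fingers":1,"angular":[0,0,0]},
    {"slide":[0,0,2],"fingers":1,"angular":[0,0,0]},
    {"slide":[0,0,3],"fingers":1,"angular":[0,0,0]},
    {"slide":[0,0,3],"fingers":1,"angular":[0,0,0]},
  ],
)

```text
clock: 10.48
tcp_pos: [0.4924, 0.0489, 0.0595]
orientation: [0.0, -0.034, 0.999, 0.0]
wrist_force: [-0.2, 0.5, -0.0]
finger_gap: -0.0002
grip_force: 0.2
```

```bash
python3 mask.py
```

```text
[0.4924 0.0489 0.0595] [0.1993 0.6072 1.2985]
16 35 23 34 88
```

Request:
jog_arm(
  moves=[
    {"slide":[0,0,1],"fingers":1,"angular":[0,0,0]},
    {"slide":[0,0,1.5],"fingers":1,"angular":[0,0,0]},
    {"slide":[0,0,1.5],"fingers":1,"angular":[0,0,0]},
  ],
)

```text
clock: 10.78
tcp_pos: [0.4937, 0.049, 0.0593]
orientation: [0.001, -0.035, 0.999, 0.0]
wrist_force: [-0.8, 1.0, 8.1]
finger_gap: 0.0002
grip_force: 4.2
```

```bash
python3 mask.py
```

```text
[0.4937 0.049  0.0594] [-0.9694 -0.4009  9.3566]
17 36 24 35 91
```

Contact at about 9 N. I'll press slightly more and slide forward, which is tool -x.

Request:
jog_arm(
  moves=[
    {"slide":[0,0,0.5],"fingers":1,"angular":[0,0,0]},
    {"slide":[-4,0,0.5],"fingers":1,"angular":[0,0,0]},
    {"slide":[-8,0,0.5],"fingers":1,"angular":[0,0,0]},
    {"slide":[-12,0,0.5],"fingers":1,"angular":[0,0,0]},
    {"slide":[-16,0,0.5],"fingers":1,"angular":[0,0,0]},
    {"slide":[-16,0,0.5],"fingers":1,"angular":[0,0,0]},
  ],
)

```text
clock: 11.33
tcp_pos: [0.5109, 0.0502, 0.0593]
orientation: [0.002, -0.035, 0.999, 0.0]
wrist_force: [0.6, 1.1, 9.7]
finger_gap: -0.0
grip_force: 4.9
```

```bash
python3 mask.py
```

```text
[0.511  0.0501 0.0594] [0.4212 0.442  9.2765]
22 41 27 38 92
```

Request:
jog_arm(
  moves=[
    {"slide":[-4,0,0],"fingers":1,"angular":[0,0,0]},
    {"slide":[-8,0,0],"fingers":1,"angular":[0,0,0]},
    {"slide":[-11,0,0],"fingers":1,"angular":[0,0,0]},
    {"slide":[-13,0,0],"fingers":1,"angular":[0,0,0]},
    {"slide":[-13,0,0],"fingers":1,"angular":[0,0,0]},
  ],
)

```text
clock: 11.8
tcp_pos: [0.5203, 0.0508, 0.0592]
orientation: [-0.001, -0.034, 0.999, -0.0]
wrist_force: [-7.7, -0.3, 16.7]
finger_gap: -0.0002
grip_force: 8.7
```

```bash
python3 mask.py
```

```text
[0.5203 0.0509 0.0592] [-7.6008  0.1862 17.2319]
25 44 29 40 91
```

It's at the end stop, with 28 mm of travel and -7.7 N along x. I'll lift straight off and move aside to check.

Request:
jog_arm(
  moves=[
    {"slide":[0,0,-4],"fingers":1,"angular":[0,0,0]},
    {"slide":[0,0,-15],"fingers":1,"angular":[0,0,0]},
    {"slide":[0,0,-50],"fingers":1,"angular":[0,0,0]},
    {"slide":[0,20,-90],"fingers":1,"angular":[0,0,0]},
    {"slide":[0,60,-100],"fingers":1,"angular":[0,0,0]},
    {"slide":[0,100,-100],"fingers":1,"angular":[0,0,0]},
    {"slide":[0,140,-100],"fingers":1,"angular":[0,0,0]},
    {"slide":[0,180,-100],"fingers":1,"angular":[0,0,0]},
    {"slide":[0,200,-100],"fingers":1,"angular":[0,0,0]},
    {"slide":[0,200,-100],"fingers":1,"angular":[0,0,0]},
  ],
)

```text
clock: 12.68
tcp_pos: [0.5069, 0.2545, 0.1573]
orientation: [0.0, -0.037, 0.999, 0.001]
wrist_force: [-0.1, -0.2, -0.7]
finger_gap: -0.0
grip_force: 0.0
```

```bash
python3 -c "
from m import *
meas(); print(get_state()['tcp_pos'],get_state()['wrist_force'],get_state()['clock'])"
```

```text
top 158 [0.5203 0.0502] (27.170454025268555, 38.619441986083984) yaw -1.1843338
scene 182 [0.5196 0.0505] (43.291297912597656, 30.077857971191406) yaw 3.9815292
tri [0.5201 0.0501 0.0842]
[0.5072 0.2511 0.1571] [ 0.0314 -0.3461 -1.005 ] 12.7833
```

The shutter moved 27.8 mm, and the stand is still level at the seated height.

```bash
python3 -c "
from workcell import *
print(hand_in())"
```

```text
the job is handed in; nothing more can be done
None
```

I turned the stand about 26° until it dropped onto the base's floor and sat level, slid the shutter to its end stop (about 28 mm by camera), moved the arm clear and handed the job in; the hand-in call returned no verdict.

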